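Stir the ice balls with the blender tamper

TASK

Take the tall black blender tamper by its handle and, with its foot down in the steel bowl, stir the reusable ice balls round and round in wide circles until the one big ball has been carried to the opposite side of the bowl and on back to the side where it began (two or three full turns). Then stand the tamper upright, wholly on the empty round cork coaster, leaving the big ball in the bowl.

Things in the scene. Friction and masses are not known exactly. Their poses are not given: they have to be found in the camera images.
- tamper_mid (a point): Blender tamper: tall black plastic stick standing loose on its foot, 190 mm tall, 0.16 kg, round all over (any grasp yaw). Flat foot 36 mm across, 30 mm high; 22 mm shaft; splash disc 58 mm across at 100-106 mm; above it the handle, 26 mm across, up to the top: hold it 155 mm above the foot's underside. Point: on its axis, 95 mm above the underside; z up. The shorter wooden muddler is a bystander.
- bowl: Round steel bowl, fixed, 75 mm high, 184 mm across the rim. Origin: centre of underside; z up. Inner floor 6 mm up, flat for 100 mm across, then curving up. One 36 mm and four 28 mm loose balls lie in it. At the start the floor 35 mm from the centre, opposite the big ball, is clear for the foot. Foot circles of 30-38 mm radius, 5-7 mm above the floor (so no ball gets under), sweep the balls.
- big_ball_center (a point): The big ball: white plastic reusable ice ball, 36 mm across, about 24 g, slick, rolling loose in the bowl among four like it of 28 mm. Point: its centre, at the start 24 mm from the bowl's centre, on the bowl's own -x side; the opposite side is +x.
- coaster: Empty round cork coaster, fixed, 110 mm across, 5 mm thick. Origin: centre of its underside. The square cork mat under the yellow mug is a bystander.
Not all that is in view belongs to the job. What is shaped like the part that bears tamper_mid but yellow is not meant. What is shaped like the part that bears big_ball_center but yellow is not meant.

How it is judged:
By the outcome, as a careful person would: the job done as asked, in the order asked, and still so for the second after the job is handed in, with the robot touching nothing.
It also fails if it takes over 69 s, if anything falls off the work surface, if the arm or the gripper's body presses on something with over 40 N, if the wrist force passes 120 N, or if a joint passes its speed limit or range.

ROBOT

A 6-joint arm with a two-finger parallel gripper is mounted at the origin on the work surface. World frame = base frame: x ahead of the robot, y to its left, z up, the work surface at z = 0. Lengths are in m, angles in rad, forces in N, time in s.
With the tool pointing down it reaches from about 0.275 to 0.725 m from the base axis. Payload 15.9 kg.
Tool frame: the origin (TCP) lies between the finger pads; the fingertips stand 25 mm ahead of it and the grasp point (between the pads) lies 6 mm ahead of it; z points along the fingers, y is the line along which they close (so a half turn about z gives the same grasp; the last joint's range is limited). The gripper opens to 85 mm and grips with 20 to 120 N. Pads are 22 mm wide; open, the fingers measure 114 mm over their backs; the gripper's body (76 mm by 85 mm) begins 54 mm behind the grasp point. The pads swing forward as they close: fully open they stand 13 mm farther back than shut.
Start: joints at [1.33, 0.213, -0.034, 1.323, 0, 1.571], TCP at [0.119, 0.486, 0.256] pointing down, gripper open.
Joint ranges: [-2.98, 2.98], [-0.74, 1.72], [-1.14, 1.35], [-2.1, 2.04], [-1.57, 1.44], [-3.14, 3.14]. Speed limits (rad/s): [1.89, 1.89, 2.39, 2.57, 3.14, 3.14].

INTERFACE

Orientations are given as [roll, pitch, yaw] about the fixed x, y, z axes, in that order (R = Rz(yaw) Ry(pitch) Rx(roll)).
In Python, from bench import r, solver, vision gives the robot as it stands. Calls block until the motion is done:
- r.move_to(position, orientation): joint-space move of the TCP to a pose.
- r.move_straight(position, v=0.15, frame=None, threshold=None): straight line of the TCP; frame=None keeps the orientation; v is the mean speed in m/s. With threshold (N) it stops when the force on the tool has changed by that much, and returns True; else False.
- r.movej(angles): joint-space move.
- r.command_gripper(opening, force=None): finger opening in m; force is the grip in N (None keeps the last); returns when the fingers have stopped.
- r.wait(seconds).
- solver.ik(position, orientation): joint angles nearest the present ones, or None.
- vision.camera(name): name is "scene" or "side" or "wrist"; returns a dict with "img" (480x640x3 uint8, red, green, blue), "depth" (480x640 float32, m along the optical axis (not along the pixel's ray), 0 where there is no reading), "fx", "fy", "cx", "cy" (pixels), "rvec" (rotation vector, rad) and "tvec" (3), from world to camera coordinates, as OpenCV has them. Camera axes: x right, y down, z forward; pixel columns grow to the right and rows downward; lengths in m; the calibration is good to about 2 mm. A picture is of the moment at which its call begins.
A pose or a line that the arm cannot do raises r.MotionError and nothing moves.
- r.finish_job(): hands the job in; it is judged then, once.
Readings, each from a call of its own:
- r.current_t(): time.
- r.current_joint_positions(): joint angles.
- r.current_joint_velocities(): joint speeds.
- r.current_tau(): joint torques, N m.
- r.current_eef_pos(): TCP position.
- r.current_ee_rot(): TCP orientation.
- r.current_force(): force on the tool from outside, world axes, zero at the start.
- r.current_wrist_torque(): the same for the moment, N m.
- r.current_opening(): finger opening in m.
- r.current_grip_force(): force on a finger pad.
Only numpy, scipy, OpenCV 4.12 (cv2) and the standard library are available. Lean on these libraries where they do the work, as an engineer would, in place of code of your own. Each camera call takes 0.05 s, during which the arm holds its last target. There are 200 camera calls.

## Working session

There is one attempt and no reset: what is moved stays moved. The work goes in short steps, each a Python script; the robot and the scene stay as the last script left them, time stands still between calls to the robot, and variables do not carry over. Pictures are saved under pics/ and viewed, at most 10 in all, crops included, and the job is handed in when it is done.

```bash
ls; mkdir -p pics
cat > h.py <<'E'
import numpy as np, cv2
from bench import r, solver, vision
def cam(n):
    c=vision.camera(n); c['R']=cv2.Rodrigues(np.array(c['rvec'],float))[0]; c['t']=np.array(c['tvec'],float).ravel(); return c
def save(c,f): cv2.imwrite(f,cv2.cvtColor(c['img'],cv2.COLOR_RGB2BGR))
def cloud(c):
    v,u=np.mgrid[0:480,0:640]; d=c['depth'].astype(float)
    P=np.stack([(u-c['cx'])/c['fx']*d,(v-c['cy'])/c['fy']*d,d],-1)
    W=(P-c['t'])@c['R']; W[d<=0]=np.nan; return W
E
python3 - <<'E'
from h import *
import pickle
for n in ('scene','side'):
    c=cam(n); save(c,f'pics/{n}0.png'); pickle.dump(c,open(f'{n}0.pkl','wb')); print(n,-c['R'].T@c['t'])
print(r.current_t(), r.current_ee_rot())
E
```

```text
pics
scene [0.75461153 0.39556536 0.94474068]
side [-0.16192536 -0.64442708  0.78697296]
0.1 [-3.14060403e+00 -3.90069960e-06  2.90079551e+00]
```

View pics/scene0.png

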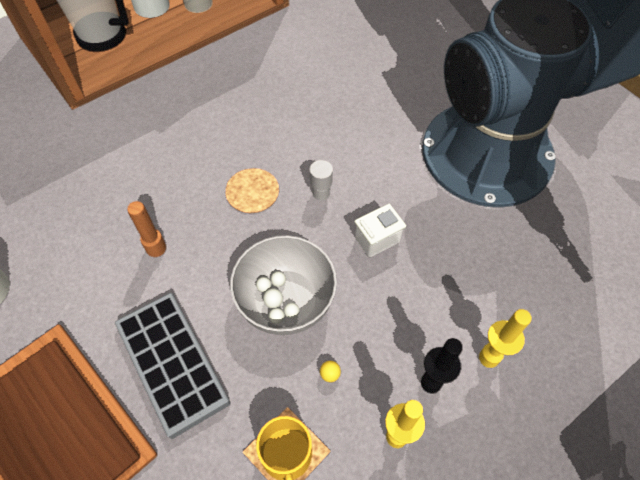

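View pics/side0.png

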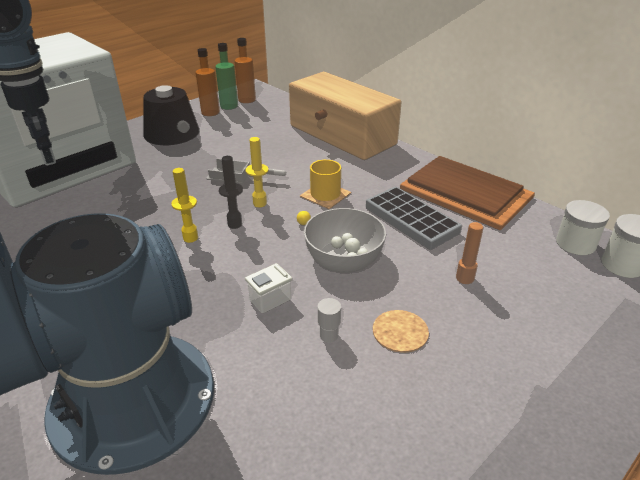

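Scene view: the black tamper stands at about (441,367), with its top at (453,347). Yellow look-alikes are at (506,338) and (405,425). The wooden muddler is at (147,230), the bowl at (283,283) and the big white ball at about (273,298). The round coaster is at (252,190), and the yellow ball outside the bowl is at (330,371). The black one fits the description. I'll measure these and confirm in a crop.

```bash
cat >> h.py <<'E'
def fitc(P):
    A=np.c_[2*P,np.ones(len(P))]; s=np.linalg.lstsq(A,(P**2).sum(1),rcond=None)[0]
    return s[:2],np.sqrt(s[2]+s[:2]@s[:2])
def proj(c,p): return cv2.projectPoints(np.array(p,float).reshape(-1,3),c['R'],c['t'],np.array([[c['fx'],0,c['cx']],[0,c['fy'],c['cy']],[0,0,1.]]),None)[0].reshape(-1,2)
def robust(P,n=6,tol=.003):
    k=np.ones(len(P),bool)
    for _ in range(n):
        q,R=fitc(P[k]); e=abs(np.linalg.norm(P-q,axis=1)-R); k=e<max(tol,np.percentile(e,60))
    return q,R,k.sum()
E
python3 - <<'E'
from h import *
import pickle
big={}
for n in ('scene','side'):
    c=pickle.load(open(f'{n}0.pkl','rb')); W=cloud(c); I=c['img'].astype(int); x,y,z=np.moveaxis(W,-1,0)
    box=dict(scene=((410,470,325,400),(225,345,230,335),(220,285,165,215)),side=((215,245,150,235),(300,390,205,275),(368,432,305,355)))[n]
    def m(b): k=np.zeros((480,640),bool); k[b[2]:b[3],b[0]:b[1]]=1; return k
    k=m(box[0])&(I.max(-1)<60)&(z>.02)
    for lo,hi in ((.02,.04),(.1,.112),(.12,.18),(.186,.2)):
        q=k&(z>lo)&(z<hi)
        if q.sum()>8: print(n,'tamper',lo,hi,q.sum(),np.median(W[q],0),fitc(W[q][:,:2]))
    q=m(box[1])&(z>.071)&(z<.079); print(n,'rim',q.sum(),robust(W[q][:,:2]),np.nanmax(z[m(box[1])]))
    q=m(box[2])&(I[...,0]-I[...,2]>60)&(z<.02); P=W[q]; 
    h=cv2.convexHull(P[:,:2].astype(np.float32)).reshape(-1,2); print(n,'coaster',np.median(P,0),cv2.minEnclosingCircle(h),fitc(h))
    q=m(box[1])&(I.min(-1)>185)&(z<.06); print('white',q.sum(),np.nanmin(z[q]),np.nanmax(z[q]))
    # spheres: ransac
    P=W[m(box[1])&(z>.012)&(z<.06)&(I.min(-1)>150)]; rng=np.random.default_rng(0)
    for rad in (.018,.014):
        best=[]
        for _ in range(6000):
            s=P[rng.choice(len(P),1)[0]]; near=P[np.linalg.norm(P-s,axis=1)<rad*1.6]
            if len(near)<6: continue
            # centre height known
            zc=.006+rad; t=near[rng.choice(len(near),2)]
            dz=s[2]-zc
            if abs(dz)>=rad: continue
            a=rng.uniform(0,2*np.pi); cc=np.array([s[0]+np.sqrt(rad**2-dz**2)*np.cos(a),s[1]+np.sqrt(rad**2-dz**2)*np.sin(a),zc])
            e=np.linalg.norm(P-cc,axis=1)-rad; sc=(abs(e)<.002).sum()-(e<-.003).sum()
            best.append((sc,*cc.round(4)))
        best.sort(reverse=True); out=[]
        for b in best:
            if all(np.hypot(b[1]-o[1],b[2]-o[2])>.015 for o in out): out.append(b)
            if len(out)>=5: break
        print(rad,out)
c=pickle.load(open('scene0.pkl','rb'))
a=cv2.resize(c['img'][310:400,380:500],None,fx=4,fy=4,interpolation=2);b=cv2.resize(c['img'][230:335,225:345],None,fx=3,fy=3,interpolation=2)
o=np.zeros((360,840,3),np.uint8);o[:360,:480]=a;o[:315,480:]=b;o=o[:,:800]
cv2.imwrite('pics/crop.png',o[...,::-1])
E
```

```text
scene tamper 0.02 0.04 164 [0.45104958 0.30222111 0.03312508] (array([0.44164876, 0.2979634 ]), np.float64(0.013753428725010978))
scene tamper 0.1 0.112 647 [0.449063   0.30215885 0.10570044] (array([0.44039934, 0.2972301 ]), np.float64(0.02156214057388577))
scene tamper 0.12 0.18 268 [0.44949242 0.30113643 0.15118293] (array([0.43917449, 0.29748835]), np.float64(0.012445275312202509))
scene tamper 0.186 0.2 219 [0.44081393 0.29782517 0.18920085] (array([0.44061417, 0.29766457]), np.float64(0.008470298651361258))
scene rim 814 (array([0.54531508, 0.01994813]), np.float64(0.08920093071656592), np.int64(798)) 0.0790001801659703
scene coaster [ 0.46012356 -0.21910133  0.00469681] ((0.45659950375556946, -0.22241011261940002), 0.05983268469572067) (array([ 0.45789661, -0.22252552]), np.float64(0.05690733911556815))
white 2879 -0.005854780398812611 0.04543313497961654
0.018 [(np.int64(261), np.float64(0.5682), np.float64(0.0143), np.float64(0.024)), (np.int64(103), np.float64(0.5525), np.float64(-0.0347), np.float64(0.024)), (np.int64(84), np.float64(0.5216), np.float64(-0.03), np.float64(
[... 1342 characters left out ...]
), np.float64(0.024)), (np.int64(26), np.float64(0.5637), np.float64(0.029), np.float64(0.024)), (np.int64(26), np.float64(0.5493), np.float64(-0.0014), np.float64(0.024)), (np.int64(23), np.float64(0.5903), np.float64(0.0528), np.float64(0.024)), (np.int64(23), np.float64(0.5756), np.float64(0.0006), np.float64(0.024))]
0.014 [(np.int64(38), np.float64(0.5675), np.float64(-0.0228), np.float64(0.02)), (np.int64(38), np.float64(0.5581), np.float64(0.0525), np.float64(0.02)), (np.int64(35), np.float64(0.585), np.float64(0.0463), np.float64(0.02)), (np.int64(21), np.float64(0.5433), np.float64(-0.0185), np.float64(0.02)), (np.int64(19), np.float64(0.5574), np.float64(0.0146), np.float64(0.02))]
```

View pics/crop.png

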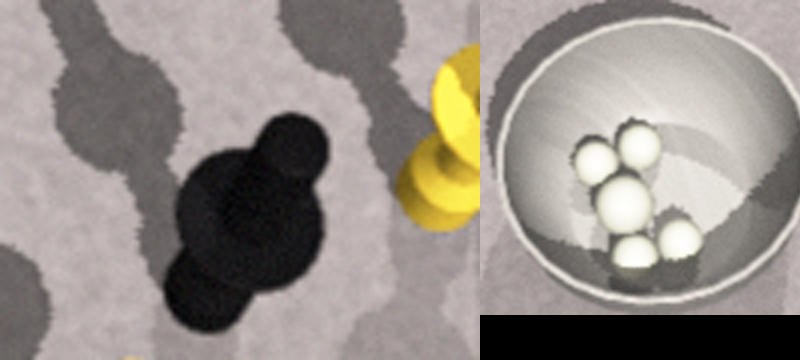

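The crop confirms the tall black disc-and-handle tamper, and one bigger white ball among four small ones. The big ball is at (0.569, 0.015), which is 24 mm from the bowl centre (0.545, 0.0185) as stated, so the bowl's -x lies along world +x. Next I'll check neighbour clearance and IK.

Run:
```python
from h import *
import pickle
c=pickle.load(open('scene0.pkl','rb')); W=cloud(c); I=c['img'].astype(int)
k=(I[...,0]>150)&(I[...,2]<80)&(I[...,1]>120)&(W[...,2]>.185)&(W[...,2]<.2)
T=np.array([.440,.2965])
n,l,s,ct=cv2.connectedComponentsWithStats(k.astype(np.uint8))
for i in range(1,n):
    if s[i,4]>30: p=np.median(W[l==i],0); d=p[:2]-T; print(p,np.linalg.norm(d),np.degrees(np.arctan2(d[1],d[0])))
S=[(.44,.2965,.161),(.44,.2965,.34),(.5105,.0235,.30),(.459,-.221,.33),(.459,-.221,.16)]+[(.5453+.038*np.cos(a),.0185+.038*np.sin(a),.173) for a in np.arange(0,6.3,.8)]
for yaw in np.radians(np.arange(-180,180,15)):
    q=[solver.ik(p,[np.pi,0,yaw]) for p in S]
    print(round(np.degrees(yaw)), None if any(a is None for a in q) else np.round([a[5] for a in q],1))
print([np.round(a,2) for a in map(lambda p:solver.ik(p,[np.pi,0,2.9]),S[:2])])
```

```text
[0.32960896 0.32452695 0.18942833] 0.11389333394665617 165.7542922258616
[0.55225021 0.32726309 0.1873445 ] 0.11638933106789662 15.326069937154744
-180 [ 0.6  0.6  0.  -0.4 -0.4  0.   0.1  0.1  0.1  0.  -0.  -0.  -0. ]
-165 [ 0.3  0.3 -0.2 -0.7 -0.7 -0.2 -0.2 -0.2 -0.2 -0.2 -0.3 -0.3 -0.3]
-150 [ 0.1  0.1 -0.5 -1.  -1.  -0.5 -0.4 -0.4 -0.4 -0.5 -0.5 -0.6 -0.5]
-135 [-0.2 -0.2 -0.7 -1.2 -1.2 -0.8 -0.7 -0.7 -0.7 -0.8 -0.8 -0.8 -0.8]
-120 [-0.5 -0.5 -1.  -1.5 -1.5 -1.  -1.  -0.9 -1.  -1.  -1.1 -1.1 -1.1]
-105 [-0.7 -0.7 -1.3 -1.8 -1.8 -1.3 -1.2 -1.2 -1.2 -1.3 -1.3 -1.3 -1.3]
-90 [-1.  -1.  -1.5 -2.  -2.  -1.5 -1.5 -1.5 -1.5 -1.5 -1.6 -1.6 -1.6]
-75 [-1.2 -1.2 -1.8 -2.3 -2.3 -1.8 -1.8 -1.7 -1.7 -1.8 -1.9 -1.9 -1.8]
-60 [-1.5 -1.5 -2.  -2.5 -2.5 -2.1 -2.  -2.  -2.  -2.1 -2.1 -2.1 -2.1]
-45 [-1.8 -1.8 -2.3 -2.8 -2.8 -2.3 -2.3 -2.3 -2.3 -2.3 -2.4 -2.4 -2.4]
-30 [-2.  -2.  -2.6 -3.1 -3.1 -2.6 -2.5 -2.5 -2.5 -2.6 -2.6 -2.7 -2.6]
-15 [-2.3 -2.3 -2.8  3.   3.  -2.8 -2.8 -2.8 -2.8 -2.8 -2.9 -2.9 -2.9]
0 [-2.5 -2.5 -3.1  2.7  2.7 -3.1 -3.1 -3.  -3.1 -3.1  3.1  3.1  3.1]
15 [-2.8 -2.8  2.9  2.4  2.4  2.9  3.   3.   3.   2.9  2.9  2.8  2.9]
30 [-3.1 -3.1  2.7  2.2  2.2  2.6  2.7  2.7  2.7  2.7  2.6  2.6  2.6]
45 [2.9 2.9 2.4 1.9 1.9 2.4 2.4 2.5 2.4 2.4 2.3 2.3 2.3]
60 [2.7 2.7 2.1 1.6 1.6 2.1 2.2 2.2 2.2 2.1 2.1 2.1 2.1]
75 [2.4 2.4 1.9 1.4 1.4 1.9 1.9 1.9 1.9 1.9 1.8 1.8 1.8]
90 [2.2 2.2 1.6 1.1 1.1 1.6 1.7 1.7 1.7 1.6 1.6 1.5 1.6]
105 [1.9 1.9 1.4 0.9 0.9 1.3 1.4 1.4 1.4 1.3 1.3 1.3 1.3]
120 [1.6 1.6 1.1 0.6 0.6 1.1 1.1 1.2 1.1 1.1 1.  1.  1. ]
135 [1.4 1.4 0.8 0.3 0.3 0.8 0.9 0.9 0.9 0.8 0.8 0.8 0.8]
150 [1.1 1.1 0.6 0.1 0.1 0.6 0.6 0.6 0.6 0.6 0.5 0.5 0.5]
165 [ 0.9  0.9  0.3 -0.2 -0.2  0.3  0.3  0.4  0.3  0.3  0.2  0.2  0.3]
[array([ 0.59,  0.31, -0.15,  1.11,  0.  ,  0.83]), array([0.59, 0.28, 0.27, 1.56, 0.  , 0.83])]
```

Run:
```python
from h import *
o=[np.pi,0,np.pi]
r.move_to([.44,.2965,.29],o); print(r.current_t(),r.current_eef_pos())
r.move_straight([.44,.2965,.161],v=.15); print(r.current_t(),r.current_force())
r.command_gripper(.0,force=90); print(r.current_t(),r.current_opening(),r.current_grip_force(),r.current_eef_pos())
r.move_straight([.44,.2965,.34],v=.18); print(r.current_t(),r.current_opening(),r.current_force(),r.current_wrist_torque(),r.current_eef_pos())
for n,b in (('side',(200,260,90,240)),('scene',(400,500,250,400))):
    c=cam(n); save(c,f'pics/lift_{n}.png'); W=cloud(c); I=c['img'].astype(int); z=W[...,2]
    k=(I.max(-1)<45)&(abs(W[...,0]-.44)<.045)&(abs(W[...,1]-.2965)<.045)&(z>.15)
    for lo in np.arange(.16,.34,.02):
        q=k&(z>lo)&(z<lo+.02)
        if q.sum()>5: print(n,round(lo,2),q.sum(),np.median(W[q],0).round(4),W[q][:,2].min().round(4))
```

```text
1.5 [0.43948198 0.29708421 0.28991569]
2.5083 [0.29034294 1.01905796 0.41350088]
3.1 0.023911495149036704 88.52603673934937 [0.44028016 0.29663399 0.16145118]
4.2417 0.02453067714943783 [ 0.64360075 -0.5307275  -1.3650769 ] [ 0.00324789 -0.00501328 -0.03913171] [0.43974639 0.29633943 0.33904522]
scene 0.18 102 [0.4541 0.3001 0.1915] 0.1818
scene 0.2 291 [0.4496 0.3013 0.2119] 0.2
scene 0.22 79 [0.4481 0.3004 0.2283] 0.2205
scene 0.26 11 [0.4655 0.3057 0.2793] 0.2766
scene 0.28 861 [0.4504 0.3002 0.2834] 0.28
scene 0.3 139 [0.4497 0.2989 0.3104] 0.3002
scene 0.32 232 [0.4484 0.2981 0.33  ] 0.32
```

```bash
cat >> h.py <<'E'
B=np.array([.5453,.0185])
def track(c,rad=.018):
    W=cloud(c); I=c['img'].astype(int); z=W[...,2]
    P=W[(np.linalg.norm(W[...,:2]-B,axis=-1)<.075)&(z>.012)&(z<.08)&(I.min(-1)>150)&(I.max(-1)-I.min(-1)<40)]
    if len(P)<20: return None
    g=np.stack(np.meshgrid(np.arange(-.06,.0601,.003),np.arange(-.06,.0601,.003)),-1).reshape(-1,2)
    best=(0,)
    for step in (.003,.001):
        for d in g:
            rr=np.hypot(*d); 
            if rr>.062: continue
            zc=.006+rad+max(0,rr-.034)*.45
            e=np.linalg.norm(P-[B[0]+d[0],B[1]+d[1],zc],axis=1)-rad
            s=(abs(e)<.002).sum()-2*(e<-.0035).sum()
            if s>best[0]: best=(s,d)
        if best[0]==0: return None
        g=best[1]+np.stack(np.meshgrid(np.arange(-2,3),np.arange(-2,3)),-1).reshape(-1,2)*.001
    d=best[1]; return int(best[0]),(d*1000).round(),round(np.degrees(np.arctan2(d[1],d[0])))
def stir(a0,turns,R=.035,n=16,v=.06,z=.1735,look=4):
    for i in range(1,int(round(turns*n))+1):
        a=a0+2*np.pi*i/n
        r.move_straight([B[0]+R*np.cos(a),B[1]+R*np.sin(a),z],v=v)
        if i%look==0:
            f=np.array(r.current_force()); print(round(r.current_t(),1),'foot',round(np.degrees(a))%360,'F',f.round(1),[track(cam(q)) for q in ('scene','side')])
E
python3 - <<'E'
from h import *
o=[np.pi,0,np.pi]; a0=np.radians(172); p=B+.035*np.array([np.cos(a0),np.sin(a0)])
print([track(cam(q)) for q in ('scene','side')])
r.move_to([*p,.30],o); print(r.current_t())
print(r.move_straight([*p,.1735],v=.12,threshold=8),r.current_t(),r.current_force(),r.current_eef_pos())
c=cam('scene');save(c,'pics/in.png');print([track(cam(q)) for q in ('scene','side')])
s=cam('side');cv2.imwrite('pics/in2.png',np.hstack([cv2.resize(c['img'][200:350,200:350],(400,400)),cv2.resize(s['img'][150:300,270:420],(400,400))])[...,::-1])
E
```

```text
[(256, array([22., -5.]), -13), (61, array([26., -2.]), -4)]
5.5417
False 6.75 [ 0.52168059 -0.32664037 -2.39612654] [0.5110343  0.0234612  0.17414702]
[(265, array([22., -5.]), -13), (70, array([27., -3.]), -6)]
```

View pics/in2.png

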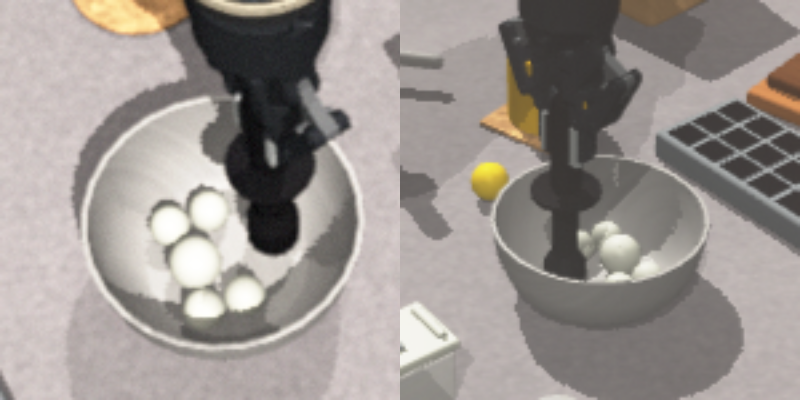

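The foot is down in the bowl on the clear floor (left panel, 272,230), with the big ball opposite it at (195,262). I'll stir one turn and track the ball.

Run:
```python
from h import *
stir(np.radians(172),1,look=2)
```

```text
7.7 foot 217 F [ 0.6  0.4 -2.3] [(249, array([22., -5.]), -13), (55, array([28., -4.]), -8)]
8.6 foot 262 F [-0.1 -0.4 -2.3] [(251, array([15.,  1.]), 4), (38, array([18.,  0.]), 0)]
9.4 foot 307 F [ 0.  -0.5 -2.3] [(262, array([12., 15.]), 51), (68, array([15., 15.]), 45)]
10.2 foot 352 F [ 0.1  0.7 -2. ] [(266, array([-6., 18.]), 108), (67, array([-4., 19.]), 102)]
11.1 foot 37 F [ 0.1 -1.4 -2.2] [(188, array([-11.,  15.]), 126), (82, array([-8., 17.]), 115)]
11.9 foot 82 F [-0.5  0.3 -1.4] [(56, array([ 20., -56.]), -70), (67, array([-18.,   3.]), 171)]
12.8 foot 127 F [ 0.3 -0.5 -2. ] [(147, array([-16., -10.]), -148), (48, array([-15.,  -9.]), -149)]
13.7 foot 172 F [-0.8 -0.2 -2.6] [(269, array([ -3., -20.]), -99), (63, array([  2., -17.]), -83)]
```

Run:
```python
from h import *
stir(np.radians(172),1.25,look=2)
```

```text
14.5 foot 217 F [ 0.4  0.2 -2.6] [(262, array([ 12., -12.]), -45), (48, array([ 16., -10.]), -32)]
15.3 foot 262 F [-0.6  0.2 -2.3] [(260, array([17.,  0.]), 0), (40, array([20.,  1.]), 3)]
16.2 foot 307 F [ 0.1 -0.2 -2.7] [(265, array([11., 13.]), 50), (67, array([14., 14.]), 45)]
17.1 foot 352 F [ 0.1  0.6 -2.3] [(269, array([-5., 17.]), 106), (72, array([-4., 17.]), 103)]
17.9 foot 37 F [-0.6 -0.7 -1.6] [(189, array([-11.,  16.]), 125), (71, array([-7., 15.]), 115)]
18.8 foot 82 F [ 0.1  0.2 -2.2] [(57, array([ 35., -49.]), -54), (75, array([-15.,   4.]), 165)]
19.6 foot 127 F [ 0.7 -0.7 -1.8] [(140, array([-17.,  -9.]), -152), (46, array([-15., -10.]), -146)]
20.4 foot 172 F [-0.6 -0.5 -2.1] [(276, array([ -2., -20.]), -96), (72, array([  1., -18.]), -87)]
21.3 foot 217 F [-0.6 -1.2 -2. ] [(276, array([ 11., -12.]), -47), (49, array([ 14., -10.]), -36)]
22.1 foot 262 F [-0.4 -0.6 -2.9] [(263, array([17.,  0.]), 0), (33, array([21., -1.]), -3)]
```

Run:
```python
from h import *
stir(np.radians(262),1,R=.031,look=2)
s=cam('side');c=cam('scene')
cv2.imwrite('pics/st.png',np.hstack([cv2.resize(c['img'][200:350,200:350],(400,400)),cv2.resize(s['img'][150:300,270:420],(400,400))])[...,::-1])
```

```text
23.0 foot 307 F [-1.2 -0.3 -2.6] [(270, array([11., 13.]), 50), (56, array([18., 21.]), 49)]
23.8 foot 352 F [-0.9  0.  -2.8] [(256, array([-1., 18.]), 93), (71, array([ 3., 20.]), 81)]
24.6 foot 37 F [-1.  -0.3 -2.7] [(141, array([-18.,   4.]), 167), (63, array([-15.,   7.]), 155)]
25.4 foot 82 F [ 0.4 -0.3 -2.6] [(53, array([ 22., -56.]), -69), (72, array([-14.,  -1.]), -176)]
26.2 foot 127 F [-0.6  0.2 -2.4] [(214, array([ -5., -11.]), -114), (69, array([  1., -10.]), -84)]
27.0 foot 172 F [ 0.6 -0.6 -1. ] [(261, array([  2., -11.]), -80), (63, array([  6., -11.]), -61)]
27.8 foot 217 F [-0.3 -0.1 -2.8] [(257, array([ 12., -13.]), -47), (52, array([ 16., -12.]), -37)]
28.6 foot 262 F [-0.5  0.7 -1.6] [(255, array([17., -1.]), -3), (28, array([20., -4.]), -11)]
```

View pics/st.png

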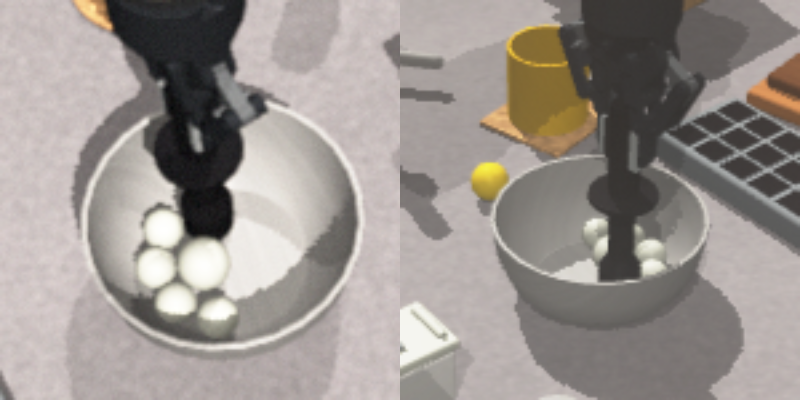

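Run:
```python
from h import *
o=[np.pi,0,np.pi]; C=[.459,-.221]
p=r.current_eef_pos()
r.move_straight([p[0],p[1],.31],v=.12); print(r.current_t(),[track(cam(q)) for q in ('scene','side')])
r.move_to([*C,.30],o); r.wait(.3); f0=np.array(r.current_force())
for n in ('side','scene'):
    c=cam(n); W=cloud(c); I=c['img'].astype(int); z=W[...,2]
    k=(I.max(-1)<45)&(abs(W[...,0]-C[0])<.045)&(abs(W[...,1]-C[1])<.045)&(z>.1)
    for lo in np.arange(.12,.30,.02):
        q=k&(z>lo)&(z<lo+.02)
        if q.sum()>5: print(n,round(lo,2),q.sum(),np.median(W[q],0).round(4),W[q][:,2].min().round(4))
r.move_straight([*C,.185],v=.12); print(r.current_force())
print(r.move_straight([*C,.1655],v=.02,threshold=5),r.current_eef_pos(),r.current_force(),r.current_t())
s=cam('side');c=cam('scene')
cv2.imwrite('pics/pl.png',np.hstack([cv2.resize(c['img'][110:260,180:330],(400,400)),cv2.resize(s['img'][200:350,310:460],(400,400))])[...,::-1])
```

```text
30.0667 [(270, array([18., -1.]), -3), (70, array([23.,  0.]), 0)]
scene 0.14 110 [ 0.4668 -0.2048  0.1522] 0.1408
scene 0.16 200 [ 0.4652 -0.2083  0.1711] 0.1606
scene 0.18 93 [ 0.4626 -0.2104  0.1894] 0.1801
scene 0.2 82 [ 0.4627 -0.2102  0.2093] 0.2001
scene 0.22 10 [ 0.4705 -0.1966  0.2389] 0.2208
scene 0.24 534 [ 0.466  -0.2095  0.2443] 0.2403
scene 0.26 76 [ 0.4673 -0.2106  0.2668] 0.2603
scene 0.28 116 [ 0.4659 -0.1972  0.291 ] 0.2803
[ 0.12965256 -0.14873077 -1.6519434 ]
True [ 0.45892369 -0.22098192  0.16642676] [-0.67787708  0.90046725  6.62381396] 33.4417
```

View pics/pl.png

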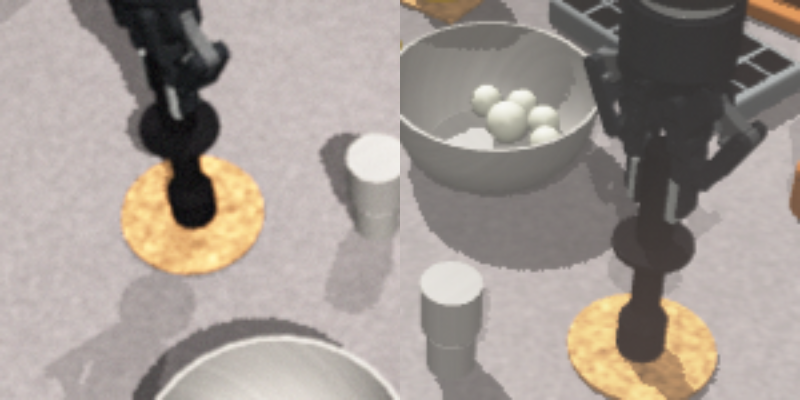

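The foot stands upright near the centre of the coaster (left panel 193,210; right panel 642,345), and contact came at the expected height. I'll release and back off.

Run:
```python
from h import *
C=[.459,-.221]
r.command_gripper(.05); r.command_gripper(.085); r.wait(.3)
r.move_straight([*C,.33],v=.12); r.wait(1); print(r.current_t(),r.current_force())
s=cam('side');c=cam('scene');print(track(c),track(s))
W=cloud(c);I=c['img'].astype(int);k=(I.max(-1)<60)&(abs(W[...,0]-C[0])<.06)&(abs(W[...,1]-C[1])<.06)
for lo,hi in((.02,.04),(.105,.115),(.188,.2)):
    q=k&(W[...,2]>lo)&(W[...,2]<hi); print(lo,q.sum(),np.median(W[q],0) if q.any() else 0)
cv2.imwrite('pics/end.png',np.hstack([cv2.resize(c['img'][110:260,180:330],(400,400)),cv2.resize(s['img'][200:350,310:460],(400,400))])[...,::-1])
```

```text
37.1667 [-0.43716431 -0.50952704  0.6242496 ]
(267, array([18., -1.]), -3) (75, array([23., -1.]), -2)
0.02 126 [ 0.46533745 -0.20671213  0.03293069]
0.105 384 [ 0.46580144 -0.2103892   0.1105084 ]
0.188 135 [ 0.45957277 -0.21609825  0.19406782]
```

View pics/end.png

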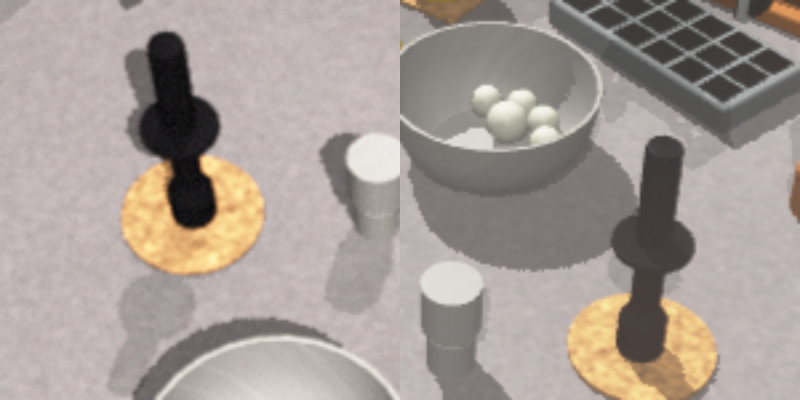

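The tamper stands free and upright on the coaster, with its top at 194 mm. The balls are in the bowl, and the big one is back on its starting side.

```bash
python3 -c "
from h import *
print(r.finish_job())"
```

```text
the job is handed in; nothing more can be done
None
```

I stirred the big ball about three times round the bowl and back to its starting side, stood the tamper upright near the middle of the round cork coaster, and handed the job in at about 37 s with all five balls still in the bowl.

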